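# Put the oilstone away in its slide-lid case

## Robot

A 6-joint arm with a two-finger parallel gripper is mounted at the origin on the work surface. World frame = base frame: x ahead of the robot, y to its left, z up, the work surface at z = 0. Lengths are in m, angles in degrees, forces in N, time in s.
With the tool pointing down it reaches from about 0.3 to 0.75 m from the base axis. Payload 8.5 kg.
Tool frame: the origin (TCP) lies at the very end of the fingers, on their centre line; the grasp point (between the pads) lies 19 mm behind it; z points along the fingers, y is the line along which they close (so a half turn about z gives the same grasp; the last joint's range is limited). The gripper opens to 85 mm and grips with 20 to 120 N. Pads are 22 mm wide; open, the fingers measure 114 mm over their backs; the gripper's body (76 mm by 85 mm) begins 54 mm behind the grasp point. The pads swing forward as they close: fully open they stand 13 mm farther back than shut.
Start: joints at [63.237, 21.807, 74.336, -0, 83.858, -12.336], TCP at [0.137, 0.533, 0.231] pointing down, gripper open.
Joint ranges: [-178.18, 178.18], [-50.72, 133.34], [12.68, 142.11], [-81.47, 261.47], [9.98, 163.14], [-165.26, 165.26]. Speed limits (degrees/s): [136.94, 136.94, 180, 180, 180, 180].

## Interface

Orientations are given as a 3x3 rotation matrix whose columns are the frame's x, y, z axes.
In Python, from rig import observe, cams, ticket gives the robot as it stands.
- The arm moves only by the tool move_arm, never from a script. Its arguments are lists of equal length, an entry for each row: "jaw": the finger opening in cm, from 0 to 8.54; "dp": the shift along the tool's x, y, z in cm, a list of three; "turn": the turn, a rotation vector about the tool's x, y, z in rad, a list of three. In form: {"jaw": [jaw, ...], "dp": [[tx, ty, tz], ...], "turn": [[wx, wy, wz], ...]}. A call has 1 to 12 rows; each row shifts and turns the commanded pose from where the row before left it, along the tool's axes as they then stand; what a row does not reach is not made up. A row lasts 1/12 s, in which the tool goes at most 41.7 mm and 7.16 degrees, less where a joint would pass 70% of its speed; a pose out of reach is approached as far as the arm can. A call is refused whole if a number of a shift passes 4.17 or a number of a turn 0.125, either way. A call with a gripper value outside its range is refused whole. The fingers move at their own pace and stop on an object; "force" is the grip in N (left out, the last holds). Time passes only in rows, so rows that do not move let the fingers close. It gives the time, the measured TCP pose, the force, the opening and the grip force at its end, in the units of the state.
- observe(): the state, without advancing time (a new reading comes with each control period).
- cams.get_image(name): name is "scene" or "side" or "wrist"; returns (picture, depth): 400x640x3 uint8, red, green, blue; 400x640 float32, m along the optical axis (not along the pixel's ray), 0 where there is no reading.
- cams.calibration(name): a dict with "vertical_fov" (degrees; the focal length in pixels is half the picture's height over the tangent of half this angle, whatever the lens; pixels are square), "cx", "cy" (the principal point, pixels), "view" (4x4, takes a point from world to camera coordinates); the wrist camera has in their place "tool_from_camera" (4x4, takes a point from camera to tool coordinates, whose origin is the TCP and whose axes are the flange's). Camera axes: x right, y up, looking along -z (the intrinsics and any distortion apply to the point x, -y, -z); pixel columns grow to the right and rows downward; lengths in m; the calibration is good to about 2 mm. A picture is of the moment at which its call begins: read the wrist's pose just before it. calibration takes no time and is no camera call.
- ticket.close_job(): hands the job in; it is judged then, once.
Trained networks look in the newest picture that a camera, given by its name, has taken for a name from the list of things; names that differ only in an ending like _2 or _b are one class to them, and where a whole thing is asked for, a point or a joint stands for the part that bears it (a point fixed in the world has none). Each returns a list of dicts, best first, with "p" (0 to 1); they miss things now and then, are a little off and sometimes report something else, mostly with a low value. They report only what shows in the picture. A call takes as long as a camera call. They do not tell look-alikes from the thing itself.
- cams.spot_in(camera, query): "box" ([centre column, centre row, width, height] as shares, 0 to 1, of the picture: columns of its width, rows of its height, round what is visible of it).
- cams.outline_of(camera, query): "mask" (400x640 bool, what is visible of it) and "box" ([centre column, centre row, width, height] as shares, 0 to 1, of the picture: columns of its width, rows of its height, round what is visible of it).
- cams.mark_of(camera, query): "location" ([column, row] as shares, 0 to 1, of the picture: columns of its width, rows of its height: a listed point, or the origin of a listed thing).
The state is a dict: "time_s": time; "q": joint angles; "qvel": joint speeds; "joint_efforts": joint torques, N m; "position": TCP position; "tool_rot": TCP orientation; "ft_force": force on the tool from outside, world axes, zero at the start; "wrist_torque": the same for the moment, N m; "grip_width": finger opening in m; "gripper_force": force on a finger pad.
Only numpy, scipy, OpenCV 4.12 (cv2) and the standard library are available. Lean on these libraries where they do the work, as an engineer would, in place of code of your own. Each camera call takes 0.05 s, during which the arm holds its last target. There are 200 camera calls.

## Task

Put the long oilstone away: lay it flat and gently in its wooden case without dropping it (it is brittle), let go of it, and then slide the case's lid, batten upward, under the two grooved side lips from the open end until it is fully home against the end wall. Leave the other things on the bench where they are.

Things in the scene. Friction and masses are not known exactly. Their poses are not given: they have to be found in the camera images.
- case: Open-topped pale wooden case screwed to the bench, x -82 to +84, 126 wide (y), 57 high (mm). Origin: centre of underside, z up; the lid slides in along +x. Inside: floor z=8, x -72 to +74, y -47 to +47. At +x a full-height end wall, inner face x=+74. At -x the open mouth: its low wall reaches only z=42 and runs on outward as a flat sill (top z=42, x -112 to -82).
- case_home (a point): Where the lid's origin lies when the lid is home: on the ledges, centred, touching the end wall: case (-1, 0, 42) mm, axes as the case. Along each side runs a groove, x -82 to +74: ledge top z=42 (|y| over 47), groove back at |y|=54.5, under a lip at z 51 to 57 covering |y| 47 to 63.
- case_floor (a point): Centre of the case's inner floor, case (1, 0, 8) mm: where the stone goes. Axes as the case.
- case_mouth (a point): Middle of the mouth at ledge height, where the grooves begin: case (-82, 0, 42) mm. In front of it, on the sill, two side cheeks flare outward (about 53 to 62 mm from the middle, to z=52) and the lip entries tilt upward, as lead-ins.
- lid: Loose flat pale wooden lid, 150 (x) by 106 (y) by 6 mm thick, about 110 g, lying on the bench; origin: centre of its underside, z up. On top a batten to hold it by: 14 mm thick (x), 56 mm long (y), z 6 to 28 mm, centred at x=-45 mm (30 mm from the trailing edge). Its +x edge goes into the case first: lid x and case x agree when home.
- lid_grip (a point): Point in the lid's batten to grip it at: lid (-45, 0, 18) mm, i.e. 10 mm below the batten's top.
- stone: The long oilstone: loose grey bar 120 mm (x) by 28 mm (y) by 22 mm high, two-tone grey (coarse and fine halves), about 190 g, lying flat; origin: centre of its underside. Either end may point either way in the case.
- tin: Bystander: flat aluminium tin, 60 mm across, 26 mm high, origin under its centre.
- jar: Bystander: small glass jar with steel cap, 50 mm across, 40 mm high, origin under its centre.
- hammer: Bystander: hammer lying on the bench, 210 mm long along x.
- graver: Bystander: thin hand tool with a handle lying on the bench, 150 mm long along x.
- slip: Bystander: a much smaller grey slip stone, 70 by 25 by 12 mm, origin under its centre. Not the one to put away.
- block: Bystander: square steel bench block, 80 by 80 by 25 mm, origin under its centre.
Mind the look-alikes: they are no part of the job. What is shaped like the lid but pink or red is not meant.

How it is judged:
By the outcome, as a careful person would: the job done as asked, in the order asked, and still so for the second after the job is handed in, with the robot touching nothing.
It also fails if it takes over 72 s, if anything falls off the work surface, if the arm or the gripper's body presses on something with over 40 N, if the wrist force passes 120 N, or if a joint passes its speed limit or range.

## Working session

There is one attempt and no reset: what is moved stays moved. The work goes in short steps, Python scripts to look and compute and a tool call to move; the robot and the scene stay as the last step left them, time stands still between calls to the robot, and variables do not carry over. Pictures are saved under pics/ and viewed, at most 10 in all, crops included, and the job is handed in when it is done.

Besides the shell and the picture viewer there is one more tool, called after "Emit:" as a command line: name --argument value ..., lists and objects as JSON in quotes. move_arm: Moves the arm, as the interface text tells. Its arguments: {"type":"object","properties":{"jaw":{"type":"array","items":{"type":"number"}},"dp":{"type":"array","items":{"type":"array","items":{"type":"number"}}},"turn":{"type":"array","items":{"type":"array","items":{"type":"number"}}},"force":{"type":"number"}},"required":["jaw","dp","turn"]}

```bash
ls; mkdir -p pics; cat > h.py <<'E'
import numpy as np, cv2
from rig import observe, cams, ticket
def K(n):
    c=cams.calibration(n); f=200/np.tan(np.radians(c["vertical_fov"]/2)); return c,f
def T(n,s=None):
    c,f=K(n)
    if "view" in c: return np.linalg.inv(np.array(c["view"]))
    s=s or observe(); M=np.eye(4); M[:3,:3]=np.array(s["tool_rot"]); M[:3,3]=s["position"]
    return M@np.array(c["tool_from_camera"])
def cloud(n,dep,s=None):
    c,f=K(n); v,u=np.mgrid[:400,:640]
    P=np.stack([(u-c["cx"])/f*dep,-(v-c["cy"])/f*dep,-dep,np.ones_like(dep)],-1)
    W=(P@T(n,s).T)[...,:3]; W[dep==0]=np.nan; return W
E
python3 - <<'E'
from h import *
ims=[]
for n in ("scene","side","wrist"):
    s=observe(); im,d=cams.get_image(n); np.savez(f"{n}0.npz",im=im,W=cloud(n,d,s)); ims.append(im)
    c=cams.calibration(n); print(n,{k:(v if not hasattr(v,'__len__') else np.round(v,3).tolist()) for k,v in c.items()})
    cv2.imwrite(f"pics/{n}0.png",cv2.resize(im[...,::-1],(800,500)))
    for q in ("case","lid","stone","lid_grip","case_floor","case_mouth","slip"):
        for r in cams.mark_of(n,q)[:3]:
            u,v=r["location"]; W=cloud(n,d,s)[min(399,int(v*400)),min(639,int(u*640))]
            print(n,q,round(r["p"],2),round(u*640),round(v*400),np.round(W,3))
E
```

```text
pics
scene {'vertical_fov': 46.295452582924646, 'cx': 325.90102247319555, 'cy': 203.09145385228328, 'view': [[0.51, 0.86, -0.009, -0.349], [-0.596, 0.36, 0.718, 0.279], [0.62, -0.36, 0.696, -1.65], [0.0, 0.0, 0.0, 1.0]]}
scene case 0.73 295 223 [ 0.594 -0.043  0.057]
scene case 0.4 390 179 [0.553 0.301 0.024]
scene case 0.38 285 180 [0.396 0.026 0.028]
scene lid 0.8 351 152 [nan nan nan]
scene lid 0.65 402 125 [0.332 0.512 0.008]
scene lid 0.56 324 203 [0.556 0.067 0.04 ]
scene stone 0.64 182 275 [ 0.573 -0.348  0.014]
scene stone 0.19 305 306 [ 0.808 -0.129  0.016]
scene lid_grip 0.71 418 122 [0.362 0.556 0.022]
scene lid_grip 0.58 338 149 [0.351 0.243 0.023]
scene case_floor 0.68 295 219 [ 0.542 -0.018  0.009]
scene case_mouth 0.97 323 202 [0.551 0.071 0.041]
scene slip 0.6 217 308 [ 0.701 -0.309  0.009]
side {'vertical_fov': 42.13952641223999, 'cx': 312.2861780283233, 'cy': 199.86174775057387, 'view': [[-0.868, -0.496, -0.019, 0.558], [0.365, -0.664, 0.653, -0.189], [-0.337, 0.559, 0.758, -1.688], [0.0, 0.0, 0.0, 1.0]]}
side case 0.88 337 198 [0.537 0.014 0.014]
side lid 0.93 343 277 [0.365 0.29  0.012]
side lid 0.92 311 340 [0.347 0.526 0.008]
side stone 0.51 375 138 [ 0.549 -0.324  0.025]
side lid_grip 0.91 357 273 [0.33  0.264 0.026]
side lid_grip 0.86 289 255 [0.55  0.314 0.029]
side lid_grip 0.23 290 153 [ 0.795 -0.095  0.028]
side case_floor 0.79 342 195 [ 0.528 -0.013  0.008]
side case_mouth 0.59 326 203 [0.55  0.073 0.044]
side case_mouth 0.24 340 194 [ 0.538 -0.016  0.01 ]
side case_mouth 0.24 395 190 [ 0.371 -0.116  0.018]
side slip 0.5 333 135 [ 0.712 -0.288 -0.002]
wrist {'vertical_fov': 65.41094977916453, 'cx': 320.7915144978687, 'cy': 197.69102188560643, 'tool_from_camera': [[0.001, 0.953, 0.304, 0.078], [1.0, -0.001, -0.0, 0.0], [-0.0, 0.304, -0.953, -0.142], [0.0, 0.0, 0.0, 1.0]]}
wrist lid 0.87 350 296 [0.323 0.526 0.005]
wrist lid_grip 0.87 383 312 [0.342 0.564 0.027]
```

View pics/scene0.png

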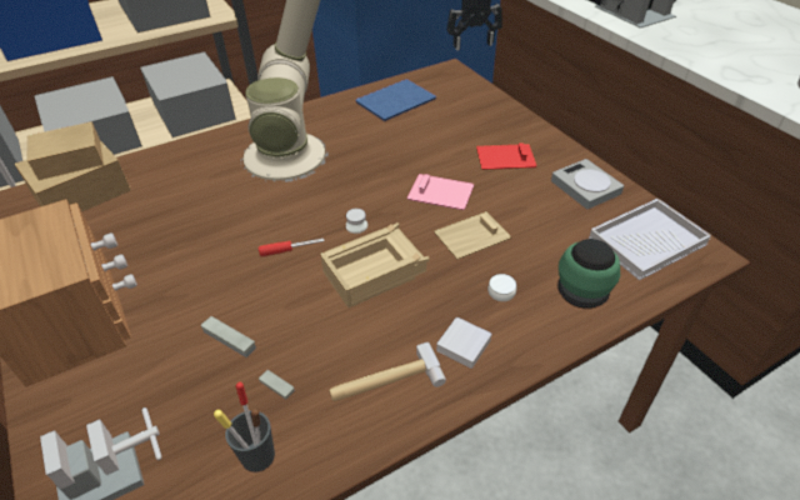

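View pics/side0.png

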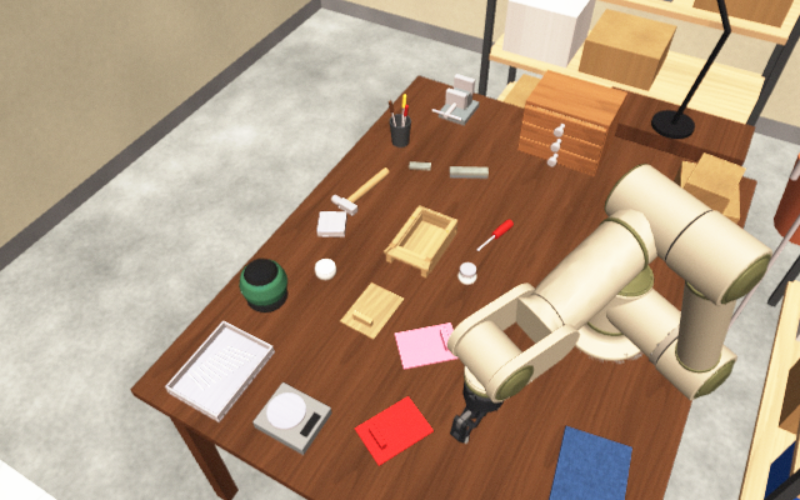

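The scene picture shows the case at (370,262), the pale lid at (472,234) with its batten at (488,225), and pink and red look-alike lids at (440,190) and (507,156). There are two grey bars at (228,335) and (276,383). The larger bar at (228,335) should be the oilstone and the smaller one the slip. I'll check this by size and with a crop.

```bash
cat > m.py <<'E'
from h import *
def rect(P):
    (c,wh,a)=cv2.minAreaRect((P[:,:2]*1000).astype(np.float32)); return np.round(c,1),np.round(wh,1),round(a,1)
if __name__=="__main__":
    for n in("scene","side"):
        D=np.load(f"{n}0.npz"); W=D["W"]; 
        def sel(x0,x1,y0,y1,z0,z1): 
            m=(W[...,0]>x0)&(W[...,0]<x1)&(W[...,1]>y0)&(W[...,1]<y1)&(W[...,2]>z0)&(W[...,2]<z1)
            m=cv2.morphologyEx(m.astype(np.uint8),cv2.MORPH_OPEN,np.ones((2,2)))>0
            return W[m]
        def z(P): return np.round(np.percentile(P[:,2],[5,50,95]),3) if len(P) else None
        for nm,b in dict(table=(.45,.5,-.3,-.2,-.05,.02),stone=(.45,.65,-.45,-.25,.014,.05),slip=(.65,.78,-.36,-.24,.007,.03),lid=(.45,.66,.2,.4,.0035,.012),batten=(.45,.66,.2,.4,.020,.04),case=(.42,.68,-.14,.13,.05,.07),sill=(.42,.68,.06,.13,.036,.046),caseall=(.42,.68,-.14,.13,.03,.07)).items():
            P=sel(*b); print(n,nm,len(P),rect(P) if len(P)>3 else '',z(P))
    im=np.load("scene0.npz")["im"]
    cv2.imwrite("pics/crop1.png",np.hstack([cv2.resize(im[240:340,140:260,::-1],(480,400),interpolation=cv2.INTER_CUBIC),cv2.resize(im[160:240,340:430,::-1],(320,400))]))
E
python3 m.py
```

```text
scene table 496 (array([ 479. , -248.4]), array([100.5,  53.1]), 89.3) [nan nan nan]
scene stone 484 (array([ 553.6, -342.3]), array([117.6,  37.5]), 32.6) [nan nan nan]
scene slip 276 (array([ 705.9, -299. ]), array([67.3, 28.4]), 26.4) [nan nan nan]
scene lid 471 (array([531.3, 268.3]), array([129.2, 152. ]), 88.3) [nan nan nan]
scene batten 83 (array([557.3, 309.4]), array([31.8, 51.1]), 85.9) [0.014 0.026 0.029]
scene case 817 (array([544.5,  -2.2]), array([131.8, 195.9]), 2.4) [nan nan nan]
scene sill 306 (array([539.5,  89. ]), array([ 44.9, 127.3]), 62.3) [nan nan nan]
scene caseall 1869 (array([517.6,  14.2]), array([179.2, 230. ]), 0.6) [nan nan nan]
side table 238 (array([ 468.7, -248.5]), array([ 51.6, 102.4]), 1.6) [-0.004  0.001  0.007]
side stone 190 (array([ 544.2, -340.1]), array([126.1,  45.9]), 35.2) [nan nan nan]
side slip 78 (array([ 700.8, -296.6]), array([67.8, 34.9]), 23.4) [0.002 0.011 0.018]
side lid 689 (array([513.9, 246.6]), array([ 99.1, 200.2]), 46.8) [nan nan nan]
side batten 78 (array([550.8, 303.4]), array([54.9, 26. ]), 6.6) [0.016 0.027 0.033]
side case 479 (array([537.7, -22.1]), array([128.4, 241. ]), 1.0) [nan nan nan]
side sill 192 (array([534.3,  82. ]), array([ 39.4, 124.9]), 89.3) [0.036 0.042 0.049]
side caseall 1083 (array([545.4, -15.8]), array([134.5, 246.2]), 4.5) [nan nan nan]
```

View pics/crop1.png

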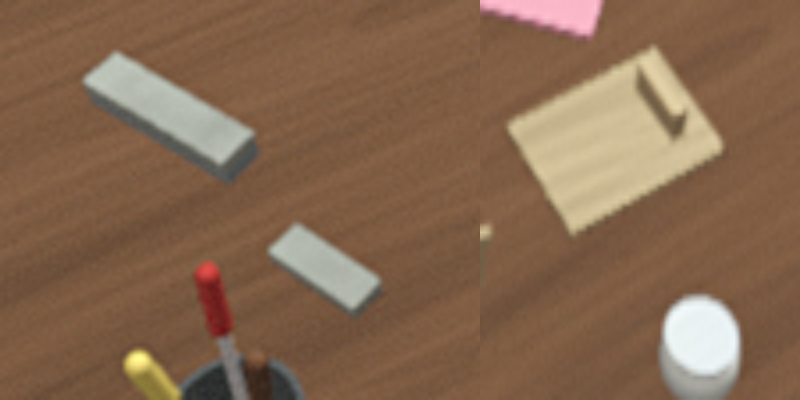

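The crop shows the large bar (scene px about 182,269), two-tone and about 120 mm long, so it is the oilstone. The slip (px about 220,307) is only about 67 mm long. The pale lid (px about 378,187) has its batten on the side away from the case. Next I move over the lid and measure with the wrist camera on the way.

```bash
cat >> h.py <<'E'
def plan(p,yaw,n=None,s=None,step=.040):
    """rows for tool pointing down with tool x at yaw (deg) to TCP p; closed loop from the measured pose"""
    from scipy.spatial.transform import Rotation as Ro
    s=s or observe(); R0=Ro.from_matrix(np.array(s["tool_rot"])); p0=np.array(s["position"]); p=np.array(p)
    c,si=np.cos(np.radians(yaw)),np.sin(np.radians(yaw))
    R1=Ro.from_matrix(np.array([[c,si,0],[si,-c,0],[0,0,-1]])); w=(R0.inv()*R1).as_rotvec()
    n=n or int(max(np.ceil(np.linalg.norm(p-p0)/step),np.ceil(np.linalg.norm(w)/.12)),1)
    rows=[]
    for k in range(n):
        R=R0*Ro.from_rotvec(w*k/n); rows.append(np.round(R.inv().apply((p-p0)/n)*100,2).tolist())
    print(n,"rows; turn each",np.round(w/n,4).tolist()); print(rows)
E
python3 - <<'E'
from h import *
s=observe(); print(np.round(s["tool_rot"],3).tolist(),s["position"],s["time_s"],s["ft_force"])
R=np.array(s["tool_rot"]); y=np.degrees(np.arctan2(R[1,0],R[0,0])); print(y)
plan((.53,.27,.24),0)
plan((.53,.27,.24),y)
E
```

```text
[[-0.968, 0.249, -0.0], [0.249, 0.968, -0.0], [0.0, -0.0, -1.0]] [0.13700833 0.53263821 0.23130682] 1.2 [ 0.3128924  -0.24776491 -0.04931962]
165.57342729430718Traceback (most recent call last):
  File "<stdin>", line 4, in <module>
  File "h.py", line 20, in plan
    n=n or int(max(np.ceil(np.linalg.norm(p-p0)/step),np.ceil(np.linalg.norm(w)/.12)),1)
           ~~~^^^^^^^^^^^^^^^^^^^^^^^^^^^^^^^^^^^^^^^^^^^^^^^^^^^^^^^^^^^^^^^^^^^^^^^^^^
ValueError: int() base must be >= 2 and <= 36, or 0
```

```bash
sed -i 's/n=n or int(max(\(.*\)),1)$/n=n or int(max(1,\1))/' h.py; grep -n "n=n" h.py; python3 - <<'E'
from h import *
plan((.50,.14,.25),179)
E
```

```text
20:    n=n or int(max(1,np.ceil(np.linalg.norm(p-p0)/step),np.ceil(np.linalg.norm(w)/.12)))
14 rows; turn each [-0.0, -0.0, -0.0167]
[[-3.21, -2.07, -0.13], [-3.17, -2.12, -0.13], [-3.14, -2.18, -0.13], [-3.1, -2.23, -0.13], [-3.06, -2.28, -0.13], [-3.03, -2.33, -0.13], [-2.99, -2.38, -0.13], [-2.95, -2.43, -0.13], [-2.9, -2.48, -0.13], [-2.86, -2.53, -0.13], [-2.82, -2.58, -0.13], [-2.78, -2.62, -0.13], [-2.73, -2.67, -0.13], [-2.69, -2.71, -0.13]]
```

Emit:
move_arm --jaw '[8.5, 8.5, 8.5, 8.5, 8.5, 8.5, 8.5, 8.5, 8.5, 8.5, 8.5, 8.5]' --dp '[[-3.2, -2.1, -0.13], [-3.2, -2.1, -0.13], [-3.1, -2.2, -0.13], [-3.1, -2.2, -0.13], [-3.1, -2.3, -0.13], [-3.0, -2.3, -0.13], [-3.0, -2.4, -0.13], [-2.9, -2.4, -0.13], [-2.9, -2.5, -0.13], [-2.9, -2.5, -0.13], [-2.8, -2.6, -0.13], [-2.8, -2.6, -0.13]]' --turn '[[0, 0, -0.0167], [0, 0, -0.0167], [0, 0, -0.0167], [0, 0, -0.0167], [0, 0, -0.0167], [0, 0, -0.0167], [0, 0, -0.0167], [0, 0, -0.0167], [0, 0, -0.0167], [0, 0, -0.0167], [0, 0, -0.0167], [0, 0, -0.0167]]'

```text
time_s: 2.2
position: [0.449, 0.1947, 0.2472]
tool_rot: [[-0.999, 0.051, 0.0], [0.051, 0.999, 0.0], [-0.0, 0.0, -1.0]]
ft_force: [0.3, 0.6, -0.1]
grip_width: 0.0849
gripper_force: 0.0
```

Emit:
move_arm --jaw '[8.5, 8.5, 8.5, 8.5, 8.5]' --dp '[[-2.7, -2.7, -0.13], [-2.7, -2.7, -0.13], [0, 0, 0], [0, 0, 0], [0, 0, 0]]' --turn '[[0, 0, -0.0167], [0, 0, -0.0167], [0, 0, 0], [0, 0, 0], [0, 0, 0]]'

```text
time_s: 2.62
position: [0.4993, 0.1403, 0.2494]
tool_rot: [[-1.0, 0.018, -0.001], [0.018, 1.0, 0.0], [0.001, 0.0, -1.0]]
ft_force: [-0.1, 0.7, -0.3]
grip_width: 0.0852
gripper_force: 0.0
```

```bash
cat > w.py <<'E'
from h import *
import sys
s=observe(); im,d=cams.get_image("wrist"); W=cloud("wrist",d,s); nm=sys.argv[1]
np.savez(nm+".npz",im=im,W=W); cv2.imwrite(f"pics/{nm}.png",im[...,::-1]); print(s["time_s"],s["position"],np.round(s["q"],1))
for q in sys.argv[2:]:
    r=cams.outline_of("wrist",q)
    for i,k in enumerate(r[:2]):
        P=W[k["mask"]]; P=P[np.isfinite(P[:,0])]; print(q,round(k["p"],2),np.round(np.array(k["box"])*[640,400,640,400]),np.round(np.median(P,0),3))
        np.save(f"{nm}_{q}{i}.npy",k["mask"])
E
python3 w.py w1 case lid
```

```text
2.6167 [0.49925284 0.14031737 0.24937188] [  2.6  17.9  77.3   0.   84.9 -86.4]
case 0.61 [195. 199. 190. 116.] [ 0.538 -0.01   0.04 ]
lid 0.89 [444.  66. 152. 126.] [0.372 0.287 0.006]
lid 0.7 [416. 197. 129.  85.] [0.543 0.259 0.006]
```

View pics/w1.png

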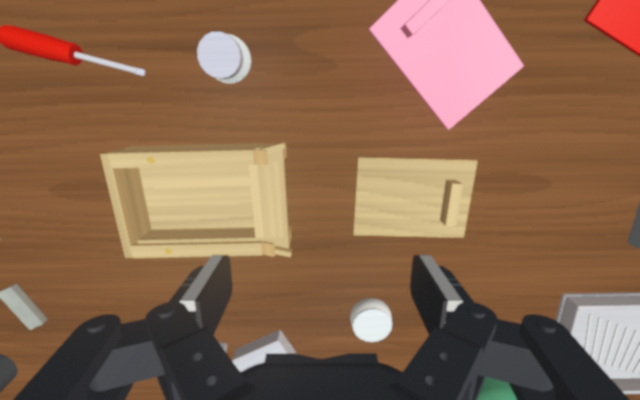

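The wrist picture shows the case at px x 103–290, y 145–258, with its mouth and sill on the right. The pale lid is at px x 355–476, y 158–237, with its batten at (452,203) on the far side from the case. So lid +x and case +x both point along world −y.

```bash
cat > fit.py <<'E'
from h import *
from scipy.spatial.transform import Rotation as Ro
def onplane(uv,z,M,n="wrist"):
    c,f=K(n); uv=np.asarray(uv,float); d=np.stack([(uv[:,0]-c["cx"])/f,-(uv[:,1]-c["cy"])/f,-np.ones(len(uv))],1)@M[:3,:3].T
    return M[:3,3]+d*((z-M[2,3])/d[:,2])[:,None]
def box(P):
    r=cv2.minAreaRect((P[:,:2]*1000).astype(np.float32)); return np.round(r[0],1),np.round(r[1],1),round(r[2],2)
def comp(mask):
    n,l,st,_=cv2.connectedComponentsWithStats(mask.astype(np.uint8)); return l==1+np.argmax(st[1:,4])
E
python3 - <<'E'
from fit import *
M=T("wrist"); D=np.load("w1.npz"); W=D["W"]; im=D["im"]
t=W[20:380,300:350].reshape(-1,3); print("table z",np.nanpercentile(W[280:300,330:340,2],[5,50,95]))
m=comp(np.load("w1_lid1.npy")); v,u=np.nonzero(m); uv=np.stack([u,v],1); 
print("lid mask",box(onplane(uv,.006,M)),np.nanmedian(W[m][:,2]))
b=m&(W[...,2]>.021); v,u=np.nonzero(comp(b)); print("batten depth",box(W[comp(b)]),"px",box(onplane(np.stack([u,v],1),.028,M)),np.nanmedian(W[comp(b)][:,2]))
R=(W[...,1]<.13)&(W[...,1]>-.14)&(W[...,0]>.42)&(W[...,0]<.66)
for a,bb in((.05,.0625),(.038,.046),(.004,.014)):
    m=comp(R&(W[...,2]>a)&(W[...,2]<bb)) 
    v,u=np.nonzero(m); z=np.nanmedian(W[m][:,2]); print(a,m.sum(),"z",z,"depth",box(W[m]),"px",box(onplane(np.stack([u,v],1),z,M)))
E
```

```text
table z [-0.00151147 -0.00058773  0.00047288]
lid mask (array([546.8, 259.3]), array([151.8, 109.1]), 88.02) 0.005604638893751457
batten depth (array([549.2, 304.2]), array([14.8, 55.4]), 88.17) px (array([547.7, 303.4]), array([16.6, 56.3]), 87.81) 0.027359868147612376
0.05 5806 z 0.05629984656839643 depth (array([535.3,   1.5]), array([137., 200.]), 0.16) px (array([533.9,   2.7]), array([135.2, 200.1]), 0.3)
0.038 3746 z 0.04145704161725505 depth (array([540.2,   4.7]), array([124.4, 190.8]), 2.26) px (array([541. ,   4.5]), array([126.3, 192.3]), 2.09)
0.004 6993 z 0.00750232049874755 depth (array([541. , -19.6]), array([ 85.2, 139.1]), 0.26) px (array([542.7, -21. ]), array([ 87.7, 142.8]), 0.48)
```

```bash
cat > casefit.py <<'E'
from fit import *
def fitcase(W):
    m=(W[...,2]>.0525)&(W[...,2]<.0605)&(W[...,1]<.13)&(W[...,1]>-.14)&(W[...,0]>.42)&(W[...,0]<.66)
    P=W[m]; E={k:[] for k in"abcd"}
    for y in np.arange(-.062,.062,.003):
        x=np.sort(P[abs(P[:,1]-y)<.0015][:,0]); lo,hi=x[x<.54],x[x>.54]
        if len(lo)>4 and len(hi)>4:
            for k,a in zip("abcd",(lo[0],lo[-1],hi[0],hi[-1])): E[k].append((y,a))
    for k,e in E.items():
        e=np.array(e); c=np.polyfit(e[:,0],e[:,1],1)
        for _ in range(4):
            r=e[:,1]-np.polyval(c,e[:,0]); g=abs(r)<max(1.5*np.median(abs(r)),.0008); c=np.polyfit(e[g,0],e[g,1],1)
        print(k,"slope deg",np.round(np.degrees(np.arctan(c[0])),2),"x@y=0",round(c[1]*1000,1),g.sum(),len(e))
    ends=[]
    for x in np.arange(.49,.595,.003):
        y=np.sort(P[abs(P[:,0]-x)<.0015][:,1]); y=y[y<-.05]
        if len(y)>2: ends.append((x,y[0],y[-1]))
    e=np.array(ends); 
    for j in(1,2): print("endwall",np.round(np.polyfit(e[:,0]-.54,e[:,j],1),4), np.round(np.median(e[:,j]),4))
if __name__=="__main__":
    import sys; fitcase(np.load(sys.argv[1])["W"])
E
python3 casefit.py w1.npz
python3 - <<'E'
from h import *
plan((.52,-.30,.22),33)
E
```

```text
a slope deg -0.34 x@y=0 472.7 42 42
b slope deg -0.36 x@y=0 488.3 42 42
c slope deg -0.38 x@y=0 582.4 42 42
d slope deg -0.52 x@y=0 598.2 37 42
endwall [ 0.0094 -0.0975] -0.0975
endwall [ 0.1734 -0.0827] -0.0874
22 rows; turn each [0.0, -0.0, 0.1159]
[[-0.13, -2.0, 0.13], [-0.36, -1.97, 0.13], [-0.59, -1.92, 0.13], [-0.8, -1.84, 0.13], [-1.01, -1.73, 0.13], [-1.2, -1.61, 0.13], [-1.38, -1.46, 0.13], [-1.54, -1.29, 0.13], [-1.68, -1.1, 0.13], [-1.8, -0.9, 0.13], [-1.89, -0.68, 0.13], [-1.95, -0.46, 0.14], [-1.99, -0.23, 0.14], [-2.01, -0.0, 0.14], [-1.99, 0.23, 0.14], [-1.95, 0.46, 0.14], [-1.89, 0.68, 0.14], [-1.8, 0.9, 0.14], [-1.68, 1.1, 0.14], [-1.54, 1.29, 0.14], [-1.38, 1.45, 0.14], [-1.21, 1.61, 0.14]]
```

Emit:
move_arm --jaw '[8.5, 8.5, 8.5, 8.5, 8.5, 8.5, 8.5, 8.5, 8.5, 8.5, 8.5, 8.5]' --dp '[[-0.13, -2.0, 0.13], [-0.36, -1.97, 0.13], [-0.59, -1.92, 0.13], [-0.8, -1.84, 0.13], [-1.01, -1.73, 0.13], [-1.2, -1.61, 0.13], [-1.38, -1.46, 0.13], [-1.54, -1.29, 0.13], [-1.68, -1.1, 0.13], [-1.8, -0.9, 0.13], [-1.89, -0.68, 0.13], [-1.95, -0.46, 0.14]]' --turn '[[0, 0, 0.116], [0, 0, 0.116], [0, 0, 0.116], [0, 0, 0.116], [0, 0, 0.116], [0, 0, 0.116], [0, 0, 0.116], [0, 0, 0.116], [0, 0, 0.116], [0, 0, 0.116], [0, 0, 0.116], [0, 0, 0.116]]'

```text
time_s: 3.77
position: [0.5104, -0.1004, 0.2341]
tool_rot: [[-0.156, 0.988, 0.0], [0.988, 0.156, -0.0], [-0.0, 0.0, -1.0]]
ft_force: [1.6, -0.2, 0.6]
grip_width: 0.0849
gripper_force: 0.0
```

Emit:
move_arm --jaw '[8.5, 8.5, 8.5, 8.5, 8.5, 8.5, 8.5, 8.5, 8.5, 8.5, 8.5, 8.5]' --dp '[[-1.99, -0.23, 0.14], [-2.01, 0, 0.14], [-1.99, 0.23, 0.14], [-1.95, 0.46, 0.14], [-1.89, 0.68, 0.14], [-1.8, 0.9, 0.14], [-1.68, 1.1, 0.14], [-1.54, 1.29, 0.14], [-1.38, 1.45, 0.14], [-1.21, 1.61, 0.14], [0, 0, 0], [0, 0, 0]]' --turn '[[0, 0, 0.116], [0, 0, 0.116], [0, 0, 0.116], [0, 0, 0.116], [0, 0, 0.116], [0, 0, 0.116], [0, 0, 0.116], [0, 0, 0.116], [0, 0, 0.116], [0, 0, 0.116], [0, 0, 0], [0, 0, 0]]'

```text
time_s: 4.77
position: [0.5195, -0.3006, 0.2196]
tool_rot: [[0.84, 0.542, -0.0], [0.542, -0.84, 0.0], [0.0, -0.001, -1.0]]
ft_force: [-0.1, 1.2, -0.1]
grip_width: 0.0848
gripper_force: 0.0
```

```bash
python3 w.py w2 stone; python3 - <<'E'
from fit import *
s=observe(); print(np.round(s["tool_rot"],3).tolist(),s["qvel"])
M=T("wrist"); W=np.load("w2.npz")["W"]
R=(W[...,1]<-.22)&(W[...,1]>-.45)&(W[...,0]>.45)&(W[...,0]<.66)
m=comp(R&(W[...,2]>.0175)&(W[...,2]<.03)); v,u=np.nonzero(m); print(u.mean(),v.mean(),m.sum(),np.nanmedian(W[m][:,2]),box(W[m]),box(onplane(np.stack([u,v],1),.022,M)))
E
```

```text
4.7667 [ 0.51950366 -0.30058981  0.21963856] [-41.3  27.4  67.1   0.   85.6  15.8]
stone 0.76 [365. 166.  39. 102.] [ 0.554 -0.338  0.022]
stone 0.55 [416.  30.  39.  60.] [ 0.694 -0.302  0.011]
[[0.839, 0.544, -0.0], [0.544, -0.839, 0.0], [0.0, -0.0, -1.0]] [ 0.36301474 -0.40106712  0.00964785  0.11182366 -0.03024536  0.20173722]
367.29878721058435 164.11245865490628 2721 0.021625637700793066 (array([ 550.3, -341.2]), array([120.3,  28.6]), 26.75) (array([ 550.5, -340. ]), array([120. ,  28.7]), 26.81)
```

The stone measures 120 × 28.6 mm with its top at 21.6 mm, which matches. Its centre is (0.5505, −0.3405) and its yaw 26.8°.

```bash
python3 - <<'E'
from h import *
plan((.5505,-.3405,.08),26.8,n=5)
E
```

```text
5 rows; turn each [-0.0, -0.0, 0.0214]
[[0.07, 1.02, 2.8], [0.1, 1.02, 2.8], [0.12, 1.02, 2.8], [0.14, 1.01, 2.8], [0.16, 1.01, 2.8]]
```

Emit:
move_arm --jaw '[5.2, 5.2, 5.2, 5.2, 5.2, 5.2, 5.2]' --dp '[[0.07, 1.02, 2.8], [0.1, 1.02, 2.8], [0.12, 1.02, 2.8], [0.14, 1.01, 2.8], [0.16, 1.01, 2.8], [0, 0, 0], [0, 0, 0]]' --turn '[[0, 0, 0.0214], [0, 0, 0.0214], [0, 0, 0.0214], [0, 0, 0.0214], [0, 0, 0.0214], [0, 0, 0], [0, 0, 0]]' --force 35

```text
time_s: 5.45
position: [0.5501, -0.3407, 0.0794]
tool_rot: [[0.893, 0.45, -0.002], [0.45, -0.893, 0.002], [-0.001, -0.002, -1.0]]
ft_force: [0.5, -0.0, 0.7]
grip_width: 0.052
gripper_force: 0.0
```

Emit:
move_arm --jaw '[5.2, 5.2, 5.2, 5.2, 5.2, 5.2, 5.2]' --dp '[[0, 0, 2.0], [0, 0, 2.0], [0, 0, 1.5], [0, 0, 1.2], [0, 0, 0.9], [0, 0, 0], [0, 0, 0]]' --turn '[[0, 0, 0], [0, 0, 0], [0, 0, 0], [0, 0, 0], [0, 0, 0], [0, 0, 0], [0, 0, 0]]'

```text
time_s: 6.03
position: [0.5505, -0.342, 0.0048]
tool_rot: [[0.894, 0.449, 0.001], [0.449, -0.894, -0.001], [0.0, 0.001, -1.0]]
ft_force: [0.1, 0.1, -0.4]
grip_width: 0.052
gripper_force: 0.0
```

Emit:
move_arm --jaw '[2.0, 2.0, 2.0, 2.0, 2.0, 2.0, 2.0, 2.0]' --dp '[[0, 0, 0], [0, 0, 0], [0, 0, 0], [0, 0, 0], [0, 0, 0], [0, 0, 0], [0, 0, 0], [0, 0, 0]]' --turn '[[0, 0, 0], [0, 0, 0], [0, 0, 0], [0, 0, 0], [0, 0, 0], [0, 0, 0], [0, 0, 0], [0, 0, 0]]'

```text
time_s: 6.7
position: [0.5507, -0.3423, 0.0051]
tool_rot: [[0.894, 0.448, 0.002], [0.448, -0.894, -0.001], [0.001, 0.002, -1.0]]
ft_force: [-0.6, 1.3, 6.7]
grip_width: 0.0269
gripper_force: 36.7
```

Emit:
move_arm --jaw '[2.0, 2.0, 2.0, 2.0, 2.0, 2.0, 2.0, 2.0]' --dp '[[0, 0, -0.6], [0, 0, -1.2], [0, 0, -2.0], [0, 0, -2.5], [0, 0, -3.0], [0, 0, -3.0], [0, 0, -2.5], [0, 0, 0]]' --turn '[[0, 0, 0], [0, 0, 0], [0, 0, 0], [0, 0, 0], [0, 0, 0], [0, 0, 0], [0, 0, 0], [0, 0, 0]]'

```text
time_s: 7.37
position: [0.5516, -0.3432, 0.1586]
tool_rot: [[0.894, 0.448, 0.008], [0.448, -0.894, -0.007], [0.004, 0.01, -1.0]]
ft_force: [-0.2, -0.2, -1.4]
grip_width: 0.0275
gripper_force: 35.8
```

```bash
python3 - <<'E'
from h import *
s=observe(); print(s["position"],s["grip_width"],s["gripper_force"],s["ft_force"])
plan((.5355,-.0145,.155),90.4,n=14)
E
```

```text
[ 0.55162281 -0.34316084  0.15861686] 0.027459191538787866 35.78845918178558 [-0.21841969 -0.24955579 -1.37013805]
14 rows; turn each [0.0008, 0.0001, -0.0795]
[[0.95, -2.15, 0.01], [1.12, -2.07, 0.01], [1.28, -1.97, 0.01], [1.43, -1.87, 0.01], [1.57, -1.75, 0.02], [1.71, -1.62, 0.02], [1.83, -1.47, 0.02], [1.94, -1.32, 0.02], [2.04, -1.17, 0.02], [2.13, -1.0, 0.02], [2.2, -0.83, 0.02], [2.26, -0.65, 0.02], [2.3, -0.47, 0.02], [2.33, -0.28, 0.03]]
```

Emit:
move_arm --jaw '[2.0, 2.0, 2.0, 2.0, 2.0, 2.0, 2.0, 2.0, 2.0, 2.0, 2.0, 2.0]' --dp '[[0.95, -2.15, 0], [1.12, -2.07, 0], [1.28, -1.97, 0], [1.43, -1.87, 0], [1.57, -1.75, 0], [1.71, -1.62, 0], [1.83, -1.47, 0], [1.94, -1.32, 0], [2.04, -1.17, 0], [2.13, -1.0, 0], [2.2, -0.83, 0], [2.26, -0.65, 0]]' --turn '[[0, 0, -0.0795], [0, 0, -0.0795], [0, 0, -0.0795], [0, 0, -0.0795], [0, 0, -0.0795], [0, 0, -0.0795], [0, 0, -0.0795], [0, 0, -0.0795], [0, 0, -0.0795], [0, 0, -0.0795], [0, 0, -0.0795], [0, 0, -0.0795]]'

```text
time_s: 8.37
position: [0.5358, -0.0589, 0.1518]
tool_rot: [[0.148, 0.989, -0.001], [0.989, -0.148, 0.0], [0.0, -0.001, -1.0]]
ft_force: [0.4, 0.2, -1.7]
grip_width: 0.0272
gripper_force: 35.7
```

Emit:
move_arm --jaw '[2.0, 2.0, 2.0, 2.0, 2.0]' --dp '[[2.3, -0.47, 0], [2.33, -0.28, 0], [0, 0, 0], [0, 0, 0], [0, 0, 0]]' --turn '[[0, 0, -0.0795], [0, 0, -0.0795], [0, 0, 0], [0, 0, 0], [0, 0, 0]]'

```text
time_s: 8.78
position: [0.534, -0.0136, 0.1518]
tool_rot: [[-0.006, 1.0, -0.0], [1.0, 0.006, -0.0], [-0.0, -0.0, -1.0]]
ft_force: [0.5, 0.4, -1.5]
grip_width: 0.0272
gripper_force: 35.7
```

```bash
python3 w.py w3; python3 - <<'E'
from h import *
s=observe(); print(np.round(s["tool_rot"],4).tolist(),s["position"],s["grip_width"],s["ft_force"])
plan((.5355,-.0145,.09),90.4,n=4)
E
```

```text
8.7833 [ 0.53404042 -0.01355194  0.15183755] [-14.2  24.4  84.3  -0.   71.3 -14.5]
[[-0.0053, 1.0, -0.0002], [1.0, 0.0053, -0.0002], [-0.0002, -0.0002, -1.0]] [ 0.53407814 -0.01390773  0.15179086] 0.02730754839309016 [ 0.63030024 -0.6007649  -1.65034398]
4 rows; turn each [-0.0, 0.0001, -0.0004]
[[-0.01, 0.04, 1.54], [-0.01, 0.04, 1.54], [-0.01, 0.04, 1.54], [-0.01, 0.04, 1.54]]
```

View pics/w3.png

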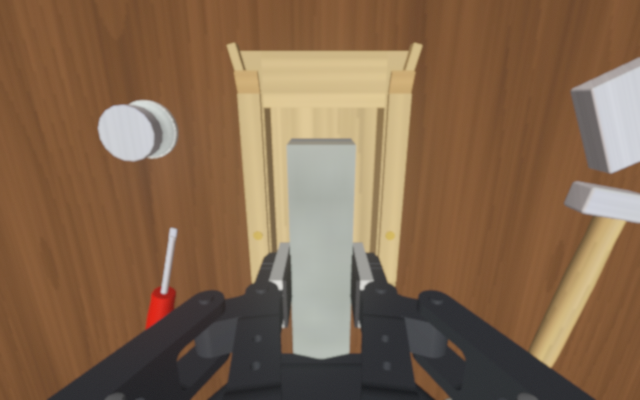

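The stone is held and centred over the case: stone px x 288–355, inside opening px x 262–388. Next I check its tilt and its end clearances.

```bash
python3 - <<'E'
from fit import *
W=np.load("w3.npz")["W"]; im=np.load("w3.npz")["im"]
P=W[150:300,298:345].reshape(-1,3); P=P[np.isfinite(P[:,0])]; 
A=np.c_[P[:,:2]-P[:,:2].mean(0),np.ones(len(P))]; c=np.linalg.lstsq(A,P[:,2],rcond=None)[0]; print("stone top plane slope x,y deg",np.degrees(c[:2]),"z",c[2],P[:,:2].mean(0))
m=comp((W[...,2]>c[2]-.006)&(W[...,2]<c[2]+.006)); print(box(W[m])); print("y max",np.nanpercentile(W[m][:,1],99.5))
E
```

```text
stone top plane slope x,y deg [-0.06670628 -0.03395271] z 0.1683480491783247 [0.53379445 0.01133358]
(array([533.9,  -5.7]), array([109.1,  52.9]), 76.37)
y max 0.04712766421557047
```

Emit:
move_arm --jaw '[2.0, 2.0, 2.0, 2.0, 2.0, 2.0, 2.0, 2.0, 2.0, 2.0]' --dp '[[-0.05, 0.1, 1.5], [0, 0.05, 2.0], [0, 0, 2.0], [0, 0, 2.0], [0, 0, 1.5], [0, 0, 1.0], [0, 0, 0.8], [0, 0, 0.6], [0, 0, 0.3], [0, 0, 0]]' --turn '[[0, 0, 0], [0, 0, 0], [0, 0, 0], [0, 0, 0], [0, 0, 0], [0, 0, 0], [0, 0, 0], [0, 0, 0], [0, 0, 0], [0, 0, 0]]'

```text
time_s: 9.67
position: [0.5356, -0.0139, 0.0347]
tool_rot: [[-0.007, 1.0, -0.0], [1.0, 0.007, 0.0], [0.0, -0.0, -1.0]]
ft_force: [-1.4, 1.0, -1.5]
grip_width: 0.0271
gripper_force: 35.7
```

Emit:
move_arm --jaw '[2.0, 2.0, 2.0, 2.0, 2.0, 2.0, 2.0, 2.0]' --dp '[[0, 0, 0.4], [0, 0, 0.4], [0, 0, 0.3], [0, 0, 0.3], [0, 0, 0.2], [0, 0, 0.1], [0, 0, 0], [0, 0, 0]]' --turn '[[0, 0, 0], [0, 0, 0], [0, 0, 0], [0, 0, 0], [0, 0, 0], [0, 0, 0], [0, 0, 0], [0, 0, 0]]'

```text
time_s: 10.33
position: [0.5356, -0.0137, 0.0178]
tool_rot: [[-0.007, 1.0, 0.0], [1.0, 0.007, -0.0], [-0.0, 0.0, -1.0]]
ft_force: [-1.3, -0.5, -2.7]
grip_width: 0.0273
gripper_force: 35.7
```

Emit:
move_arm --jaw '[2.0, 2.0, 2.0, 2.0, 2.0, 2.0]' --dp '[[0, 0, 0.1], [0, 0, 0.1], [0, 0, 0.1], [0, 0, 0.05], [0, 0, 0], [0, 0, 0]]' --turn '[[0, 0, 0], [0, 0, 0], [0, 0, 0], [0, 0, 0], [0, 0, 0], [0, 0, 0]]'

```text
time_s: 10.83
position: [0.5356, -0.0137, 0.0143]
tool_rot: [[-0.007, 1.0, -0.0], [1.0, 0.007, 0.0], [0.0, -0.0, -1.0]]
ft_force: [0.2, 0.5, -1.5]
grip_width: 0.0272
gripper_force: 35.7
```

Emit:
move_arm --jaw '[2.0, 2.0, 2.0, 2.0]' --dp '[[0, 0, 0.05], [0, 0, 0.03], [0, 0, 0], [0, 0, 0]]' --turn '[[0, 0, 0], [0, 0, 0], [0, 0, 0], [0, 0, 0]]'

```text
time_s: 11.17
position: [0.5356, -0.0137, 0.0135]
tool_rot: [[-0.007, 1.0, 0.0], [1.0, 0.007, -0.0], [-0.0, 0.0, -1.0]]
ft_force: [-0.4, 0.6, -1.7]
grip_width: 0.0273
gripper_force: 35.7
```

Emit:
move_arm --jaw '[2.0, 2.0, 2.0, 2.0]' --dp '[[0, 0, 0.04], [0, 0, 0.04], [0, 0, 0], [0, 0, 0]]' --turn '[[0, 0, 0], [0, 0, 0], [0, 0, 0], [0, 0, 0]]'

```text
time_s: 11.5
position: [0.5357, -0.0137, 0.0131]
tool_rot: [[-0.007, 1.0, 0.0], [1.0, 0.007, -0.0], [-0.0, 0.0, -1.0]]
ft_force: [-1.5, 0.8, 4.4]
grip_width: 0.0268
gripper_force: 36.5
```

Emit:
move_arm --jaw '[2.0, 2.0, 2.0, 2.0]' --dp '[[0, 0, 0.04], [0, 0, 0.02], [0, 0, 0], [0, 0, 0]]' --turn '[[0, 0, 0], [0, 0, 0], [0, 0, 0], [0, 0, 0]]'

```text
time_s: 11.83
position: [0.5357, -0.0137, 0.0131]
tool_rot: [[-0.007, 1.0, 0.001], [1.0, 0.007, -0.0], [-0.0, 0.001, -1.0]]
ft_force: [-3.9, 0.5, 11.9]
grip_width: 0.0272
gripper_force: 37.4
```

Contact confirmed, so I ease off and release.

Emit:
move_arm --jaw '[2.0, 2.0, 3.0, 3.6, 4.2, 4.2, 4.2, 4.2]' --dp '[[0, 0, -0.05], [0, 0, 0], [0, 0, 0], [0, 0, 0], [0, 0, 0], [0, 0, 0], [0, 0, 0], [0, 0, 0]]' --turn '[[0, 0, 0], [0, 0, 0], [0, 0, 0], [0, 0, 0], [0, 0, 0], [0, 0, 0], [0, 0, 0], [0, 0, 0]]'

```text
time_s: 12.5
position: [0.5356, -0.0137, 0.0125]
tool_rot: [[-0.007, 1.0, -0.0], [1.0, 0.007, 0.0], [0.0, -0.0, -1.0]]
ft_force: [0.2, -0.8, -0.5]
grip_width: 0.0421
gripper_force: 0.0
```

Emit:
move_arm --jaw '[4.2, 4.2, 4.2, 4.2, 4.2, 4.2, 4.2, 4.2, 4.2, 4.2]' --dp '[[0, 0, -0.5], [0, 0, -1.0], [0, 0, -1.5], [0, 0, -2.0], [0, 0, -3.0], [0, 0, -3.0], [0, 0, -4.0], [0, 0, -2.0], [0, 0, 0], [0, 0, 0]]' --turn '[[0, 0, 0], [0, 0, 0], [0, 0, 0], [0, 0, 0], [0, 0, 0], [0, 0, 0], [0, 0, 0], [0, 0, 0], [0, 0, 0], [0, 0, 0]]'

```text
time_s: 13.33
position: [0.5357, -0.0137, 0.1842]
tool_rot: [[-0.007, 1.0, 0.003], [1.0, 0.007, -0.001], [-0.001, 0.003, -1.0]]
ft_force: [-0.1, 1.0, -0.6]
grip_width: 0.0419
gripper_force: 0.0
```

```bash
python3 w.py w4 stone; python3 - <<'E'
from fit import *
s=observe(); W=np.load("w4.npz")["W"]
R=(W[...,1]<.06)&(W[...,1]>-.1)&(W[...,0]>.49)&(W[...,0]<.58)
m=comp(R&(W[...,2]>.025)&(W[...,2]<.034)); print(np.nanpercentile(W[m][:,2],[5,50,95]),box(W[m]))
plan((.549,.304,.13),178,n=14)
E
```

```text
13.3333 [ 0.53574436 -0.01372328  0.18420059] [-14.1  22.6  81.3  -0.   75.9 -14.5]
stone 0.65 [319. 177.  28. 119.] [ 0.535 -0.006  0.03 ]
stone 0.49 [439. 385.  37.  29.] [ 0.694 -0.297  0.011]
[0.02843483 0.02961309 0.03074538] (array([535.1, -13. ]), array([ 28.1, 120.1]), 0.43)
14 rows; turn each [-0.0001, -0.0001, -0.1092]
[[2.27, 0.12, 0.37], [2.24, 0.36, 0.37], [2.19, 0.6, 0.37], [2.11, 0.84, 0.37], [2.01, 1.06, 0.37], [1.88, 1.28, 0.37], [1.73, 1.47, 0.37], [1.56, 1.65, 0.37], [1.37, 1.81, 0.37], [1.16, 1.95, 0.37], [0.94, 2.07, 0.37], [0.71, 2.16, 0.37], [0.47, 2.22, 0.37], [0.23, 2.26, 0.37]]
```

Emit:
move_arm --jaw '[4.2, 4.2, 4.2, 4.2, 4.2, 4.2, 4.2, 4.2, 4.2, 4.2, 4.2, 4.2]' --dp '[[2.27, 0.12, 0.1], [2.24, 0.36, 0.1], [2.19, 0.6, 0.1], [2.11, 0.84, 0.1], [2.01, 1.06, 0.1], [1.88, 1.28, 0.1], [1.73, 1.47, 0.1], [1.56, 1.65, 0.1], [1.37, 1.81, 0.1], [1.16, 1.95, 0.1], [0.94, 2.07, 0.1], [0.71, 2.16, 0.1]]' --turn '[[0, 0, -0.1092], [0, 0, -0.1092], [0, 0, -0.1092], [0, 0, -0.1092], [0, 0, -0.1092], [0, 0, -0.1092], [0, 0, -0.1092], [0, 0, -0.1092], [0, 0, -0.1092], [0, 0, -0.1092], [0, 0, -0.1092], [0, 0, -0.1092]]'

```text
time_s: 14.43
position: [0.5469, 0.2596, 0.169]
tool_rot: [[-0.969, 0.246, -0.003], [0.246, 0.969, -0.001], [0.003, -0.001, -1.0]]
ft_force: [0.1, -0.2, 0.6]
grip_width: 0.0418
gripper_force: 0.0
```

Emit:
move_arm --jaw '[4.2, 4.2, 4.2, 4.2, 4.2]' --dp '[[0.47, 2.22, 0.1], [0.23, 2.26, 0.1], [0, 0, 0], [0, 0, 0], [0, 0, 0]]' --turn '[[0, 0, -0.1092], [0, 0, -0.1092], [0, 0, 0], [0, 0, 0], [0, 0, 0]]'

```text
time_s: 14.85
position: [0.5492, 0.3034, 0.1676]
tool_rot: [[-0.999, 0.037, -0.002], [0.037, 0.999, -0.001], [0.002, -0.001, -1.0]]
ft_force: [0.1, 0.3, -0.2]
grip_width: 0.0419
gripper_force: 0.0
```

```bash
python3 w.py w5; python3 casefit.py w4.npz; python3 - <<'E'
from fit import *
s=observe(); W=np.load("w5.npz")["W"]; print(np.round(s["tool_rot"],4).tolist())
R=(W[...,1]<.37)&(W[...,1]>.16)&(W[...,0]>.47)&(W[...,0]<.63)
for a,b in((.003,.011),(.024,.034)):
    m=comp(R&(W[...,2]>a)&(W[...,2]<b)); v,u=np.nonzero(m); z=np.nanmedian(W[m][:,2]); print(z,u.min(),u.max(),v.min(),v.max(),box(W[m]),box(onplane(np.stack([u,v],1),z,T("wrist"))))
E
```

```text
14.85 [0.54920086 0.30337996 0.16756938] [ 18.1  32.4  67.   -0.   80.8 -69.8]
a slope deg -0.43 x@y=0 472.9 42 42
b slope deg -0.32 x@y=0 488.8 42 42
c slope deg -0.37 x@y=0 582.6 42 42
d slope deg -0.35 x@y=0 598.4 42 42
endwall [ 0.1376 -0.0927] -0.0966
endwall [ 0.1798 -0.082 ] -0.0871
[[-0.9993, 0.0372, -0.0014], [0.0372, 0.9993, -0.0007], [0.0014, -0.0008, -1.0]]
0.005541438360600559 198 353 126 229 (array([547.9, 259.4]), array([150.2, 106.2]), 87.53) (array([548. , 259.3]), array([149.6, 105.9]), 87.47)
0.027582325119916706 315 329 157 214 (array([549.9, 304.8]), array([13.3, 56.1]), 87.64) (array([550. , 304.5]), array([13.2, 55.7]), 87.59)
```

```bash
python3 - <<'E'
from h import *
plan((.55,.3047,.0100),177.53,n=1)
E
```

```text
1 rows; turn each [-0.0008, -0.0014, 0.0059]
[[-0.08, 0.17, 15.79]]
```

Emit:
move_arm --jaw '[4.2, 4.2, 4.2, 4.2, 4.2, 4.2, 4.2, 4.2, 4.2, 4.2]' --dp '[[-0.08, 0.14, 2.0], [0, 0, 3.0], [0, 0, 3.0], [0, 0, 2.5], [0, 0, 2.0], [0, 0, 1.5], [0, 0, 1.0], [0, 0, 0.7], [0, 0, 0], [0, 0, 0]]' --turn '[[-0.0008, -0.0014, 0.006], [0, 0, 0], [0, 0, 0], [0, 0, 0], [0, 0, 0], [0, 0, 0], [0, 0, 0], [0, 0, 0], [0, 0, 0], [0, 0, 0]]' --force 60

```text
time_s: 15.73
position: [0.5509, 0.3052, 0.0122]
tool_rot: [[-0.999, 0.042, 0.002], [0.042, 0.999, 0.001], [-0.002, 0.001, -1.0]]
ft_force: [0.2, -0.2, -0.5]
grip_width: 0.0416
gripper_force: 0.0
```

Emit:
move_arm --jaw '[1.0, 1.0, 1.0, 1.0, 1.0, 1.0, 1.0, 1.0, 1.0]' --dp '[[0, 0, 0], [0, 0, 0], [0, 0, 0], [0, 0, 0], [0, 0, 0], [0, 0, 0], [0, 0, 0], [0, 0, 0], [0, 0, 0]]' --turn '[[0, 0, 0], [0, 0, 0], [0, 0, 0], [0, 0, 0], [0, 0, 0], [0, 0, 0], [0, 0, 0], [0, 0, 0], [0, 0, 0]]'

```text
time_s: 16.48
position: [0.5511, 0.3056, 0.0128]
tool_rot: [[-0.999, 0.041, 0.003], [0.041, 0.999, 0.001], [-0.003, 0.001, -1.0]]
ft_force: [-1.1, -0.0, 6.5]
grip_width: 0.0125
gripper_force: 61.4
```

Emit:
move_arm --jaw '[1.0, 1.0, 1.0, 1.0, 1.0, 1.0, 1.0, 1.0, 1.0]' --dp '[[0, 0, -0.4], [0, 0, -0.8], [0, 0, -1.2], [0, 0, -1.6], [0, 0, -2.0], [0, 0, -2.0], [0, 0, -1.5], [0, 0, 0], [0, 0, 0]]' --turn '[[0, 0, 0], [0, 0, 0], [0, 0, 0], [0, 0, 0], [0, 0, 0], [0, 0, 0], [0, 0, 0], [0, 0, 0], [0, 0, 0]]'

```text
time_s: 17.23
position: [0.5506, 0.3055, 0.1076]
tool_rot: [[-0.999, 0.041, 0.003], [0.041, 0.999, 0.001], [-0.003, 0.001, -1.0]]
ft_force: [-0.1, -0.8, -1.5]
grip_width: 0.0125
gripper_force: 60.5
```

```bash
cat > lidrel.py <<'E'
from fit import *
def lidrel(nm,s):
    """lid in the tool frame: its underside centre, angle, slopes"""
    W=np.load(nm+".npz")["W"]; R=np.array(s["tool_rot"]); L=(W-np.array(s["position"]))@R
    m=(abs(L[...,0])<.075)&(L[...,1]<.06)&(L[...,1]>-.14)&(abs(L[...,2]-.0065)<.0055); m=comp(m)
    P=L[m]; A=np.c_[P[:,:2],np.ones(len(P))]; c=np.linalg.lstsq(A,P[:,2],rcond=None)[0]
    r=P[:,2]-A@c; g=abs(r)<.0015; c=np.linalg.lstsq(A[g],P[g,2],rcond=None)[0]
    n=np.array([-c[0],-c[1],1]); nw=R@n; nw/=nw[2]
    print("lid in tool",box(P),"top z at tcp",c[2],"slopes tool x,y deg",np.degrees(c[:2]),"world normal tilt deg",np.degrees(nw[:2]))
    print("world lid top box",box(W[m]), "ranges u",np.nonzero(m.any(0))[0][[0,-1]],"v",np.nonzero(m.any(1))[0][[0,-1]])
if __name__=="__main__":
    import sys; s=observe(); print(np.round(s["tool_rot"],4).tolist(),s["position"],s["ft_force"],s["wrist_torque"],s["grip_width"]); lidrel(sys.argv[1],s)
E
python3 w.py w6; python3 lidrel.py w6
```

```text
17.2333 [0.55058822 0.30546408 0.10760114] [ 18.3  35.6  71.5   0.   72.7 -69.4]
[[-0.9992, 0.0412, 0.001], [0.0412, 0.9992, 0.0006], [-0.001, 0.0007, -1.0]] [0.55012511 0.3052679  0.1063969 ] [-0.5849852  -0.69578828 -1.74945673] [ 0.05621364  0.02201223 -0.01380473] 0.012209780216119836
lid in tool (array([  0.3, -44.8]), array([150.8, 106.9]), 89.83) top z at tcp 0.006020179844112999 slopes tool x,y deg [-0.05901465 -0.05454616] world normal tilt deg [-0.002849   -0.09337616]
world lid top box (array([548. , 260.6]), array([150.8, 106.9]), 87.81) ranges u [ 73 382] v [150 331]
```

View pics/w6.png

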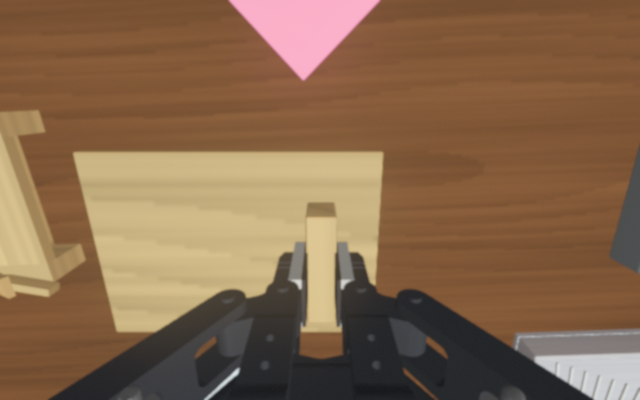

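The lid is held flat and square: lid px x 75–383, y 150–331, tilt about 0.1°. The underside is 12 mm below the TCP. Next it goes in front of the mouth.

```bash
python3 - <<'E'
from h import *
plan((.5346,.2116,.075),180.27,n=5)
E
```

```text
5 rows; turn each [0.0001, 0.0002, -0.0092]
[[0.23, -1.88, 0.63], [0.25, -1.88, 0.63], [0.27, -1.88, 0.63], [0.29, -1.88, 0.63], [0.3, -1.87, 0.63]]
```

Emit:
move_arm --jaw '[1.0, 1.0, 1.0, 1.0, 1.0, 1.0, 1.0, 1.0, 1.0]' --dp '[[0.15, -0.88, 0.33], [0.25, -1.88, 0.63], [0.25, -1.88, 0.63], [0.27, -1.88, 0.63], [0.28, -1.88, 0.63], [0.15, -1.0, 0.3], [0, 0, 0], [0, 0, 0], [0, 0, 0]]' --turn '[[0.0005, 0.001, -0.0092], [0, 0, -0.0092], [0, 0, -0.0092], [0, 0, -0.0092], [0, 0, -0.0092], [0, 0, 0], [0, 0, 0], [0, 0, 0], [0, 0, 0]]'

```text
time_s: 18.03
position: [0.5355, 0.2123, 0.0751]
tool_rot: [[-1.0, -0.005, 0.001], [-0.005, 1.0, 0.001], [-0.001, 0.001, -1.0]]
ft_force: [-0.1, -0.2, -0.8]
grip_width: 0.0124
gripper_force: 60.4
```

```bash
python3 w.py w7; python3 lidrel.py w7; python3 casefit.py w7.npz; python3 - <<'E'
from h import *
plan((.5346,.2116,.0565),180.27,n=1)
E
```

```text
18.0333 [0.53550214 0.21226624 0.07514382] [  9.8  33.2  82.9   0.   63.8 -80.5]
[[-1.0, -0.0055, 0.001], [-0.0055, 1.0, 0.0006], [-0.0011, 0.0006, -1.0]] [0.53551068 0.21242829 0.07526516] [-0.27341583 -0.03487049 -1.31921402] [ 0.07136562  0.00634005 -0.03304275] 0.012349406123914268
lid in tool (array([  0.9, -45.1]), array([150.6, 106.4]), 89.98) top z at tcp 0.007313217207542377 slopes tool x,y deg [-0.19461036 -0.02066251] world normal tilt deg [ 0.13469486 -0.05247467]
world lid top box (array([534.9, 167.3]), array([106.4, 150.6]), 0.34) ranges u [ 73 382] v [150 331]
a slope deg -0.66 x@y=0 473.2 5 6
b slope deg -0.85 x@y=0 489.3 6 6
c slope deg 1.23 x@y=0 580.7 6 6
d slope deg -0.75 x@y=0 599.4 6 6
1 rows; turn each [0.0006, 0.0011, 0.0008]
[[0.09, -0.08, 1.88]]Traceback (most recent call last):
  File "casefit.py", line 21, in <module>
    import sys; fitcase(np.load(sys.argv[1])["W"])
                ~~~~~~~^^^^^^^^^^^^^^^^^^^^^^^^^^^
  File "casefit.py", line 19, in fitcase
    for j in(1,2): print("endwall",np.round(np.polyfit(e[:,0]-.54,e[:,j],1),4), np.round(np.median(e[:,j]),4))
                                                       ~^^^^^
IndexError: too many indices for array: array is 1-dimensional, but 2 were indexed
```

View pics/w7.png

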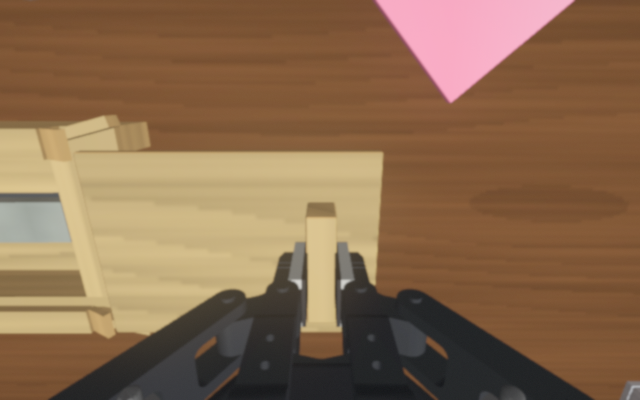

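The lid's leading edge (px 75–113) sits between the cheeks at (130,130) and (103,322), and its yaw matches the case. I lower it onto the sill and begin the slide.

Emit:
move_arm --jaw '[1.0, 1.0, 1.0, 1.0, 1.0, 1.0, 1.0]' --dp '[[0.06, 0, 0.6], [0, 0, 0.6], [0, 0, 0.4], [0, 0, 0.2], [0, 0, 0.1], [0, 0, 0], [0, 0, 0]]' --turn '[[0.0005, 0.001, 0], [0, 0, 0], [0, 0, 0], [0, 0, 0], [0, 0, 0], [0, 0, 0], [0, 0, 0]]'

```text
time_s: 18.67
position: [0.5348, 0.2116, 0.0562]
tool_rot: [[-1.0, -0.005, -0.0], [-0.005, 1.0, -0.0], [0.0, -0.0, -1.0]]
ft_force: [-0.6, 0.8, -1.4]
grip_width: 0.0124
gripper_force: 60.5
```

Emit:
move_arm --jaw '[1.0, 1.0, 1.0, 1.0, 1.0, 1.0, 1.0, 1.0]' --dp '[[0, -0.3, 0], [0, -0.5, 0], [0, -0.5, 0], [0, -0.5, 0], [0, -0.5, 0], [0, -0.4, 0], [0, 0, 0], [0, 0, 0]]' --turn '[[0, 0, 0], [0, 0, 0], [0, 0, 0], [0, 0, 0], [0, 0, 0], [0, 0, 0], [0, 0, 0], [0, 0, 0]]'

```text
time_s: 19.33
position: [0.5348, 0.1843, 0.0561]
tool_rot: [[-1.0, -0.004, -0.001], [-0.004, 1.0, -0.0], [0.001, -0.0, -1.0]]
ft_force: [1.0, 0.4, -1.3]
grip_width: 0.0123
gripper_force: 60.5
```

Emit:
move_arm --jaw '[1.0, 1.0, 1.0, 1.0, 1.0, 1.0, 1.0, 1.0]' --dp '[[0, -0.5, 0], [0, -0.8, 0], [0, -0.8, 0], [0, -0.8, 0], [-0.01, -0.8, 0], [0, -0.3, 0], [0, 0, 0], [0, 0, 0]]' --turn '[[0, 0, 0], [0, 0, 0], [0, 0, 0], [0, 0, 0], [0, 0, 0], [0, 0, 0], [0, 0, 0], [0, 0, 0]]'

```text
time_s: 20.0
position: [0.5351, 0.1444, 0.0561]
tool_rot: [[-1.0, -0.004, -0.001], [-0.004, 1.0, -0.0], [0.001, -0.0, -1.0]]
ft_force: [-0.5, 0.5, -0.7]
grip_width: 0.0125
gripper_force: 60.5
```

Emit:
move_arm --jaw '[1.0, 1.0, 1.0, 1.0, 1.0, 1.0, 1.0, 1.0, 1.0]' --dp '[[0, -0.5, 0], [0, -0.8, 0], [-0.01, -0.8, 0], [0, -0.8, 0], [0, -0.8, 0], [0, -0.8, 0], [0, -0.5, 0], [0, 0, 0], [0, 0, 0]]' --turn '[[0, 0, 0], [0, 0, 0], [0, 0, 0], [0, 0, 0], [0, 0, 0], [0, 0, 0], [0, 0, 0], [0, 0, 0], [0, 0, 0]]'

```text
time_s: 20.75
position: [0.5355, 0.0944, 0.0561]
tool_rot: [[-1.0, -0.004, -0.001], [-0.004, 1.0, -0.0], [0.001, -0.0, -1.0]]
ft_force: [0.2, 0.3, -1.1]
grip_width: 0.0125
gripper_force: 60.5
```

Emit:
move_arm --jaw '[1.0, 1.0, 1.0, 1.0, 1.0, 1.0, 1.0, 1.0, 1.0]' --dp '[[0, -0.5, 0], [0, -0.8, 0], [-0.01, -0.8, 0], [0, -0.8, 0], [0, -0.8, 0], [0, -0.8, 0], [0, -0.5, 0], [0, 0, 0], [0, 0, 0]]' --turn '[[0, 0, 0], [0, 0, 0], [0, 0, 0], [0, 0, 0], [0, 0, 0], [0, 0, 0], [0, 0, 0], [0, 0, 0], [0, 0, 0]]'

```text
time_s: 21.5
position: [0.5358, 0.0444, 0.0561]
tool_rot: [[-1.0, -0.004, -0.001], [-0.004, 1.0, -0.0], [0.001, -0.0, -1.0]]
ft_force: [0.1, -0.7, -0.8]
grip_width: 0.012
gripper_force: 60.5
```

Emit:
move_arm --jaw '[1.0, 1.0, 1.0, 1.0, 1.0, 1.0]' --dp '[[0, -0.3, 0], [0, -0.3, 0], [0, -0.2, 0], [0, -0.1, 0], [0, 0, 0], [0, 0, 0]]' --turn '[[0, 0, 0], [0, 0, 0], [0, 0, 0], [0, 0, 0], [0, 0, 0], [0, 0, 0]]'

```text
time_s: 22.0
position: [0.5358, 0.0357, 0.0561]
tool_rot: [[-1.0, -0.005, -0.001], [-0.005, 1.0, -0.0], [0.001, -0.0, -1.0]]
ft_force: [0.4, 0.4, -0.2]
grip_width: 0.0125
gripper_force: 60.5
```

Emit:
move_arm --jaw '[1.0, 1.0, 1.0, 1.0, 1.0, 1.0]' --dp '[[0, -0.1, 0.04], [0, -0.1, 0.04], [0, -0.05, 0], [0, -0.05, 0], [0, 0, 0], [0, 0, 0]]' --turn '[[0, 0, 0], [0, 0, 0], [0, 0, 0], [0, 0, 0], [0, 0, 0], [0, 0, 0]]'

```text
time_s: 22.5
position: [0.5358, 0.0326, 0.0553]
tool_rot: [[-1.0, -0.005, -0.001], [-0.005, 1.0, -0.0], [0.001, -0.0, -1.0]]
ft_force: [-0.5, 0.6, -0.4]
grip_width: 0.0122
gripper_force: 60.5
```

Emit:
move_arm --jaw '[1.0, 1.0, 1.0, 1.0]' --dp '[[0, -0.05, 0], [0, -0.05, 0], [0, 0, 0], [0, 0, 0]]' --turn '[[0, 0, 0], [0, 0, 0], [0, 0, 0], [0, 0, 0]]'

```text
time_s: 22.83
position: [0.5358, 0.0317, 0.0553]
tool_rot: [[-1.0, -0.005, -0.001], [-0.005, 1.0, -0.0], [0.001, -0.0, -1.0]]
ft_force: [-0.1, 0.8, -0.6]
grip_width: 0.0121
gripper_force: 60.5
```

Still no contact with the end wall, so I creep on.

Emit:
move_arm --jaw '[1.0, 1.0, 1.0, 1.0]' --dp '[[0, -0.05, 0], [0, -0.05, 0], [0, 0, 0], [0, 0, 0]]' --turn '[[0, 0, 0], [0, 0, 0], [0, 0, 0], [0, 0, 0]]'

```text
time_s: 23.17
position: [0.5357, 0.0317, 0.0554]
tool_rot: [[-1.0, -0.005, -0.001], [-0.005, 1.0, 0.002], [0.001, 0.002, -1.0]]
ft_force: [-0.6, 7.4, 0.0]
grip_width: 0.0124
gripper_force: 60.6
```

Emit:
move_arm --jaw '[1.0, 1.0, 1.0, 1.0]' --dp '[[0, -0.05, 0], [0, -0.03, 0], [0, 0, 0], [0, 0, 0]]' --turn '[[0, 0, 0], [0, 0, 0], [0, 0, 0], [0, 0, 0]]'

```text
time_s: 23.5
position: [0.5357, 0.0316, 0.0554]
tool_rot: [[-1.0, -0.005, -0.0], [-0.005, 1.0, 0.003], [0.0, 0.003, -1.0]]
ft_force: [1.0, 12.2, 0.7]
grip_width: 0.0128
gripper_force: 60.7
```

Wall contact at 12 N. I ease off the load, lower onto the ledges and release.

Emit:
move_arm --jaw '[1.0, 1.0, 1.0, 1.0, 1.0]' --dp '[[0, 0.1, 0.04], [0, 0, 0.03], [0, 0, 0], [0, 0, 0], [0, 0, 0]]' --turn '[[0, 0, 0], [0, 0, 0], [0, 0, 0], [0, 0, 0], [0, 0, 0]]'

```text
time_s: 23.92
position: [0.5357, 0.0317, 0.0548]
tool_rot: [[-1.0, -0.005, -0.001], [-0.005, 1.0, 0.001], [0.001, 0.001, -1.0]]
ft_force: [0.1, 6.4, 1.7]
grip_width: 0.0124
gripper_force: 60.8
```

Emit:
move_arm --jaw '[1.6, 2.2, 3.0, 3.0, 3.0, 3.0, 3.0]' --dp '[[0, 0, 0], [0, 0, 0], [0, 0, 0], [0, 0, 0], [0, 0, 0], [0, 0, 0], [0, 0, 0]]' --turn '[[0, 0, 0], [0, 0, 0], [0, 0, 0], [0, 0, 0], [0, 0, 0], [0, 0, 0], [0, 0, 0]]'

```text
time_s: 24.5
position: [0.5359, 0.0308, 0.0546]
tool_rot: [[-1.0, -0.005, -0.001], [-0.005, 1.0, -0.0], [0.001, -0.0, -1.0]]
ft_force: [-0.2, -0.9, 0.1]
grip_width: 0.0301
gripper_force: 0.0
```

Emit:
move_arm --jaw '[3.0, 3.0, 3.0, 3.0, 3.0, 3.0, 3.0, 3.0, 3.0, 3.0]' --dp '[[0, 0, -0.5], [0, 0, -1.0], [0, 0, -2.0], [0, 0, -3.0], [0, 0.5, -3.0], [0, 1.5, -3.0], [0, 2.0, -3.0], [0, 2.0, -2.0], [0, 0, 0], [0, 0, 0]]' --turn '[[0, 0, 0], [0, 0, 0], [0, 0, 0], [0, 0, 0], [0, 0, 0], [0, 0, 0], [0, 0, 0], [0, 0, 0], [0, 0, 0], [0, 0, 0]]'

```text
time_s: 25.33
position: [0.5357, 0.0915, 0.2311]
tool_rot: [[-1.0, -0.006, 0.002], [-0.006, 1.0, -0.001], [-0.002, -0.001, -1.0]]
ft_force: [-0.2, -0.9, -0.6]
grip_width: 0.0302
gripper_force: 0.0
```

```bash
python3 w.py w8; python3 - <<'E'
from fit import *
W=np.load("w8.npz")["W"]
R=(W[...,1]<.13)&(W[...,1]>-.14)&(W[...,0]>.42)&(W[...,0]<.66)
m=comp(R&(W[...,2]>.064)&(W[...,2]<.075)); print("batten z",np.nanmedian(W[m][:,2]),box(W[m]))
m=comp(R&(W[...,2]>.044)&(W[...,2]<.051)); print("lid top z",np.nanpercentile(W[m][:,2],[5,50,95]),box(W[m]))
for x in(.51,.535,.56):
    q=W[m]; q=q[abs(q[:,0]-x)<.01]; print(x,"y range",np.percentile(q[:,1],[.3,99.7]))
E
```

```text
25.3333 [0.53566754 0.09149663 0.23114176] [ -2.8  21.1  75.5  -0.   83.3 -93.2]
batten z 0.06942916907800861 (array([534.6,  32. ]), array([55.9, 14.2]), 0.2)
lid top z [0.0463283  0.04753332 0.04882846] (array([536.6, -13.5]), array([ 94.2, 151.4]), 0.32)
0.51 y range [-0.08893605  0.06144411]
0.535 y range [-0.08867506  0.06189796]
0.56 y range [-0.08844484  0.06157618]
```

View pics/w8.png

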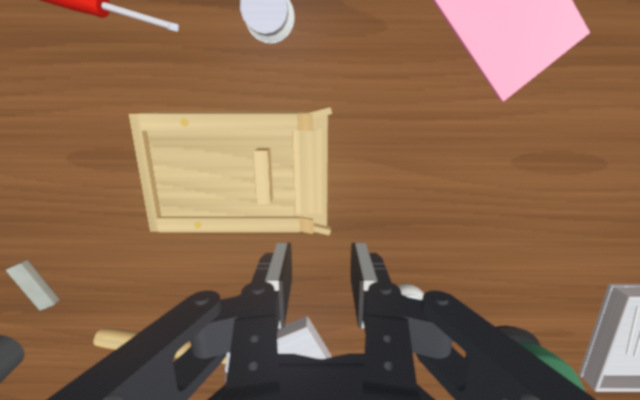

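The picture shows the lid seated under both lips (px x 150–300, y 125–225), with its leading edge against the end wall and the batten up at (262,177). The lid top at 47.5 mm and batten top at 69.4 mm match the home height. The bystanders in view are where they were.

```bash
python3 -c "
from rig import ticket
print(ticket.close_job())"
```

```text
the job is handed in; nothing more can be done
None
```

The oilstone lies flat in its case, and the lid is slid in batten up, resting on the ledges and stopped against the end wall. The job was handed in at about 25 s of the 72 s allowed; no verdict came back.

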